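# Dial the code of a specimen drop box and open its cover

### The job

Roll the three code wheels of the specimen drop box to 4-2-5 (the number of pips on the face that points squarely up; left, middle and right wheel as the robot sees them), and only then slide the cover by its fin fully open, to the robot's left. Leave the wheels on the code and do not disturb the bottle, the tape roll or the marker pen.

Things in the scene. Friction and masses are not known exactly. Their poses are not given: they have to be found in the camera images.
- dropbox: Grey specimen drop box, fixed, 270 (x) x 300 (y) x 85 mm high. Origin: centre of its underside; x points away from the robot, y to the robot's left. The front part (x from -135 to -15 mm) is the wheel bay, cheeks beside the wheels 78 mm high; the rear part is the compartment with the sliding cover (guide rails to 95 mm high).
- wheel_left (a joint): White code wheel, 32 mm wide: drum radius 33 mm with six ribs (8 mm thick, 32 mm long) out to radius 48 mm, every 60 degrees; between them six curved faces with 1 to 6 black pips. When a face is squarely up, its two neighbouring ribs lean 30 degrees to the box's -x and +x. Left wheel (+y): its code is four pips, 3.142 rad. Values: see wheel_middle.
- wheel_middle (a joint): Middle wheel, same shape; code two pips, 1.047. For all three wheels: 0 = one-pip face squarely up, 1.047 two, 2.094 three, 3.142 four, 4.189 five, 5.236 six pips; the value grows as the wheel's top rolls away from the robot (box's +x). Stops at -0.35 and 5.59.
- wheel_right (a joint): Right wheel (-y), same shape; code five pips, 4.189. For all three: axle level along the box's y, turns with 0.08 N m (about 2 N at a rib), stays where it is left, no clicks. A fingertip lowered between two ribs, clear of the drum, can push a rib along.
- axle_left (a point): Centre of the left wheel, on its axle: 75 mm in front of the box's origin, 58 mm left of it, 58 mm above the counter. The ribs reach 48 mm above this point at most. The wheels are 58 mm apart, with gaps of 26 mm between them.
- axle_middle (a point): Centre of the middle wheel, on its axle.
- axle_right (a point): Centre of the right wheel, on its axle (58 mm to the right of the box's origin).
- cover (a joint): Steel cover plate, 128 x 150 x 8 mm, that slides along the box's y on top of the rear part: 0 = shut, over the opening on the right; 0.14 (m) = fully open, moved 140 mm to the robot's left, end stop. Slides with about 2 N and stays where it is left.
- cover_fin (a point): Point on the cover's black upright fin (60 mm along the box's x, 14 mm thick along y, 40 mm tall): on its middle line, 25 mm above the plate's top and 15 mm below the fin's top, 119 mm above the counter. Moves with the cover.
- reagent_bottle: Bystander: white bottle, 60 mm diameter, 140 mm tall, loose, left of the box. Origin: centre of its underside.
- tape_roll: Bystander: roll of tape lying flat, 100 mm diameter, 25 mm high, loose, right of the box. Origin: centre of its underside.
- marker: Bystander: black marker pen lying down, 140 mm long, loose, in front of the box. Origin: underside of its middle; lies along its x.

How it is judged (in metres and radians):
On the way, in this order (a step that is already met when the one before it is completed fails the run):
1. all three wheels show the code 4-2-5 (each within 0.16 rad) (value of joint wheel_left between 2.9816 and 3.3016 rad and value of joint wheel_middle between 0.8872 and 1.2072 rad and value of joint wheel_right between 4.0288 and 4.3488 rad), for 0.3 s.
2. the cover is slid open by at least 125 of its 140 mm (value of joint cover above 0.125 m), for 0.2 s.
At the end, for the whole second after the job is handed in: The wheels stand at 3.142, 1.047 and 4.189 rad (four, two, five pips up), each within 0.16 rad, the cover is at least 125 mm open, and wheels and cover are at rest (all of step 1 and value of joint cover above 0.125 m and velocity of joint wheel_left between -0.05 and 0.05 rad/s and velocity of joint wheel_middle between -0.05 and 0.05 rad/s and velocity of joint wheel_right between -0.05 and 0.05 rad/s and velocity of joint cover between -0.05 and 0.05 m/s); the robot touches nothing.
It fails at once if the cover is slid by more than 25 mm while the code is not set (value of joint cover above 0.025 m and not (value of joint wheel_left between 2.9816 and 3.3016 rad and value of joint wheel_middle between 0.8872 and 1.2072 rad and value of joint wheel_right between 4.0288 and 4.3488 rad)).
It fails at once if the reagent bottle is moved by more than 30 mm (distance of reagent_bottle from where it was at the start of the episode above 0.03 m).
It fails at once if the tape roll is moved by more than 30 mm (distance of tape_roll from where it was at the start of the episode above 0.03 m).
It fails at once if the marker pen is moved by more than 30 mm (distance of marker from where it was at the start of the episode above 0.03 m).
It also fails if it takes over 64 s, if anything falls off the work surface, if the arm or the gripper's body presses on something with over 40 N, if the wrist force passes 120 N, or if a joint passes its speed limit or range.

### The arm

A 6-joint arm with a two-finger parallel gripper is mounted at the origin on the work surface. World frame = base frame: x ahead of the robot, y to its left, z up, the work surface at z = 0. Lengths are in m, angles in degrees, forces in N, time in s.
With the tool pointing down it reaches from about 0.275 to 0.75 m from the base axis. Payload 10.2 kg.
Tool frame: the origin (TCP) lies between the finger pads; the fingertips stand 11 mm ahead of it and the grasp point (between the pads) lies 8 mm behind it; x points along the fingers, y is the direction in which the jaws open and shut, and the axes are right-handed (so a half turn about x gives the same grasp; the last joint's range is limited). The gripper opens to 88 mm and grips with 3 to 60 N. Pads are 18 mm wide; open, the fingers measure 123 mm over their backs; the gripper's body (75 mm by 187 mm) begins 45 mm behind the grasp point.
Start: joints at [-83.102, 17.928, 85.812, -0, 76.261, -12.8], TCP at [0.177, -0.494, 0.25] pointing down, gripper open.
Joint ranges: [-168.41, 168.41], [-55.51, 124.54], [10.69, 146.95], [-70.63, 250.63], [1, 178], [-165.06, 165.06]. Speed limits (degrees/s): [136.94, 136.94, 172.46, 180, 180, 180].

### API

Orientations are given as [roll, pitch, yaw] about the fixed x, y, z axes, in that order (R = Rz(yaw) Ry(pitch) Rx(roll)).
In Python, from cell import manip gives the robot as it stands.
- The arm moves only by the shell command python3 -m jog 'ROWS' [FORCE]. ROWS is JSON, a list of rows, each an object with "claw": the opening in per cent of the stroke, from 0 (shut) to 100 (fully open); "travel": the shift along the world's x, y, z in m, a list of three; "turn": the turn about the world's z in rad. In form: [{"claw": claw, "travel": [dx, dy, dz], "turn": turn}, ...]. A call has 1 to 10 rows; each row is the pose to reach, as a shift and turn from the pose commanded when the call began; what a row does not reach only later rows make up. A row lasts 1/8 s, in which the tool goes at most 62.5 mm and 10.7 degrees, less where a joint would pass 70% of its speed; a pose out of reach is approached as far as the arm can. A call with a gripper value outside its range is refused whole. The fingers move at their own pace and stop on an object; FORCE is the grip in N (left out, the last holds). Time passes only in rows, so rows that repeat a pose let the fingers close. It gives the time, the measured TCP pose, the force and the opening at its end, in the units of the state.
- manip.sense(): the state, without advancing time (a new reading comes with each control period).
- manip.grab_frame(name): name is "scene" or "top" or "wrist"; returns a dict with "image" (420x560x3 uint8, blue, green, red), "depth" (420x560 float32, m along the optical axis (not along the pixel's ray), 0 where there is no reading), "intrinsics" (3x3 intrinsics, pixels), "rvec" (rotation vector, rad) and "tvec" (3), from world to camera coordinates, as OpenCV has them. Camera axes: x right, y down, z forward; pixel columns grow to the right and rows downward; lengths in m; the calibration is good to about 2 mm. A picture is of the moment at which its call begins.
- manip.hand_in(): hands the job in, once; it reports no verdict.
The state is a dict: "t": time; "qpos": joint angles; "qd": joint speeds; "joint_efforts": joint torques, N m; "eef_pos": TCP position; "tcp_rot": TCP orientation; "contact_force": force on the tool from outside, world axes, zero at the start; "ft_torque": the same for the moment, N m; "opening": finger opening in m.
Only numpy, scipy, OpenCV 4.12 (cv2) and the standard library are available. Lean on these libraries where they do the work, as an engineer would, in place of code of your own. Each camera call takes 0.05 s, during which the arm holds its last target.

## Working session

There is one attempt and no reset: what is moved stays moved. The work goes in short steps, Python scripts to look and compute and a shell command to move; the robot and the scene stay as the last step left them, time stands still between calls to the robot, and variables do not carry over. Pictures are saved under pics/ and viewed, and the job is handed in when it is done.

```bash
ls; mkdir -p pics; cat > h.py <<'E'
from cell import manip
import cv2, numpy as np
def shot(n,fn):
    f=manip.grab_frame(n); cv2.imwrite('pics/'+fn,f['image']); np.savez('pics/'+fn+'.npz',**f); return f
def pts(f):
    K=f['intrinsics'];R=cv2.Rodrigues(np.array(f['rvec'],float))[0];t=np.array(f['tvec']).ravel()
    d=f['depth'];v,u=np.indices(d.shape)
    P=np.stack([(u-K[0,2])/K[0,0]*d,(v-K[1,2])/K[1,1]*d,d],-1)
    return (P-t)@R
def proj(f,X):
    return cv2.projectPoints(np.array(X,float).reshape(-1,3),np.array(f['rvec'],float),np.array(f['tvec'],float),f['intrinsics'],None)[0].reshape(-1,2)
E
python3 - <<'E'
from h import *
print(manip.sense())
for n in ['scene','top','wrist']: 
    f=shot(n,n+'0.png'); R=cv2.Rodrigues(f['rvec'])[0]; print(n,-R.T@f['tvec'].ravel(), R[2])
E
```

```text
pics
{'t': 0.0, 'qpos': array([-8.31026590e+01,  1.79593822e+01,  8.58511692e+01,  5.02325548e-04,
        7.62599853e+01, -1.27994766e+01]), 'qd': array([-0.01370648, -0.02930816, -0.03147034, -0.01085813, -0.07678524,
       -0.01652169]), 'joint_efforts': array([ 2.03779305e-04, -4.02213442e+01, -2.52268088e+01,  6.94423914e-02,
        3.53574764e-02, -1.22380943e-04]), 'eef_pos': array([ 0.17691541, -0.49406833,  0.24918027]), 'tcp_rot': array([-103.19570542,   89.92946168,   96.50099261]), 'contact_force': array([-0.20414983, -0.22282069,  0.7037082 ]), 'ft_torque': array([-0.02916027,  0.02107026,  0.00039347]), 'opening': 0.0885700980827362}
scene [ 1.29079794 -0.09410198  0.60093167] [-0.83456696  0.09804863 -0.54211111]
top [0.40744702 0.0295073  0.87127133] [ 0.13852852 -0.03067021 -0.98988342]
wrist [ 0.24063675 -0.47126503  0.38541072] [-0.25424628 -0.09084589 -0.96286336]
```

View pics/scene0.png

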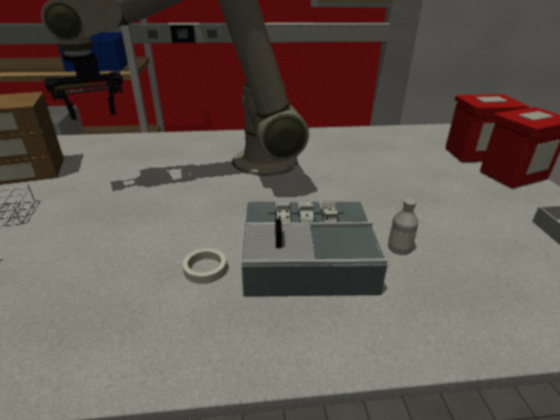

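View pics/top0.png

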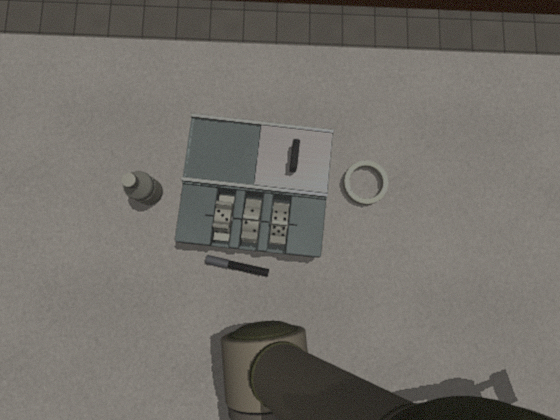

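The scene picture shows the box with the cover shut and the fin at (279,232). In the top view the box corners are about (191,117), (332,131), (322,256) and (177,243). The wheels sit at (223,217), (251,218) and (279,221), and the marker is at (237,266).

```bash
python3 - <<'E'
from h import *
f=dict(np.load('pics/top0.png.npz')); P=pts(f)
print(P[300,100],P[150,220],P[150,310], P[155,294])
m=(P[...,2]>.06)&(P[...,2]<.115)&(f['depth']>0)
m[:100]=0;m[262:]=0;m[:,:170]=0;m[:,340:]=0
xy=P[m][:,:2].astype(np.float32)
# rails/cheek points for min rect
r=cv2.minAreaRect(xy*1000);print(r)
# fit on mask cleaned
mm=cv2.morphologyEx(m.astype(np.uint8),cv2.MORPH_OPEN,np.ones((5,5)))>0
r=cv2.minAreaRect(P[mm][:,:2].astype(np.float32)*1000);print(r, cv2.boxPoints(r))
b=P[:,:170][(P[:,:170,2]>.1)&(f['depth'][:,:170]>0)];print('bottle',b.mean(0),b[:,2].max())
mf=(P[...,2]>.115)&(P[...,2]<.15);mf[:,:270]=0;mf[:,:][:, 320:]=0;mf[200:]=0
print('fin',mf.sum(),np.median(P[mf],axis=0),cv2.minAreaRect(P[mf][:,:2].astype(np.float32)*1000))
mk=(P[...,2]>.006)&(P[...,2]<.03);mk[:255]=0;mk[285:]=0;mk[:,:200]=0;mk[:,275:]=0
print('mk',mk.sum(),np.median(P[mk],axis=0),cv2.minAreaRect(P[mk][:,:2].astype(np.float32)*1000),P[mk][:,2].max())
im=cv2.resize(f['image'][175:265,170:335],None,fx=4.8,fy=4.8,interpolation=cv2.INTER_CUBIC);cv2.imwrite('pics/topz.png',cv2.convertScaleAbs(im,alpha=1.5))
E
```

```text
[0.31408983 0.38912852 0.00039516] [0.63165071 0.13422454 0.08574907] [ 0.63515605 -0.05236708  0.09402254] [ 0.61288072 -0.01695797  0.13211212]
((562.8569946289062, 60.39232635498047), (300.45806884765625, 270.38092041015625), 85.09379577636719)
((562.8333740234375, 60.39385223388672), (300.4786071777344, 270.3169860839844), 85.08837890625) [[ 415.30786   -77.721634]
 [ 684.6322   -100.865906]
 [ 710.3589    198.50934 ]
 [ 441.03455   221.65361 ]]
bottle [0.55007949 0.29437512 0.12240743] 0.14230724462716338
fin 227 [ 0.61292369 -0.01695797  0.13348769] ((616.0321655273438, -17.578983306884766), (14.128365516662598, 60.06455612182617), 85.01223754882812)
mk 550 [0.39345531 0.0996256  0.01652089] ((392.96710205078125, 96.72224426269531), (139.4543914794922, 19.76064682006836), 78.78607940673828) 0.02224918754056149
```

View pics/topz.png

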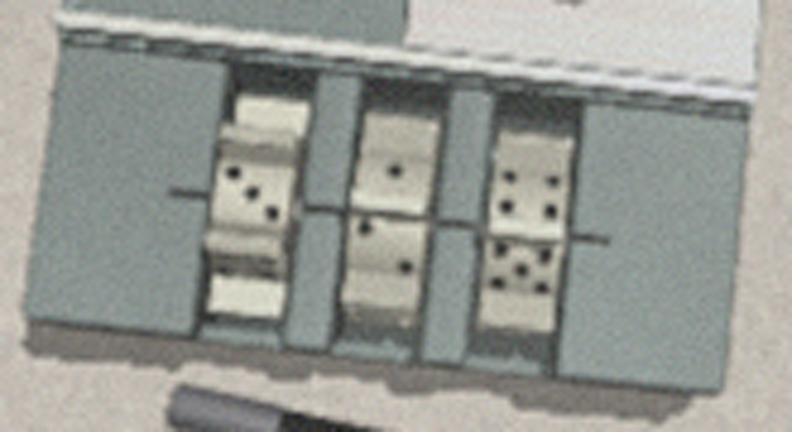

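```bash
cat >> h.py <<'E'
O=np.array([.5628,.0604]);YAW=np.deg2rad(-4.91)
RB=np.array([[np.cos(YAW),-np.sin(YAW)],[np.sin(YAW),np.cos(YAW)]])
def w2b(P): 
    Q=np.array(P,float).copy(); Q[...,:2]=(Q[...,:2]-O)@RB; return Q
def b2w(p): 
    p=np.array(p,float); p[...,:2]=p[...,:2]@RB.T+O; return p
def sdf(x,z,th):
    r=np.hypot(x,z)-.033; d=np.abs(r)
    best=r
    for k in range(6):
        a=th+np.pi/6+k*np.pi/3
        rad=x*np.sin(a)+z*np.cos(a); t=x*np.cos(a)-z*np.sin(a)
        qx=np.abs(rad-.04)-.008; qy=np.abs(t)-.004
        s=np.hypot(np.maximum(qx,0),np.maximum(qy,0))+np.minimum(np.maximum(qx,qy),0)
        best=np.minimum(best,s)
    return best
def wheels(f):
    B=w2b(pts(f)); out=[]
    for y in (.058,0,-.058):
        m=(np.abs(B[...,1]-y)<.014)&(np.abs(B[...,0]+.075)<.05)&(B[...,2]>.082)&(B[...,2]<.112)&(f['depth']>0)
        x=B[m][:,0]+.075; z=B[m][:,2]-.058
        g=np.arange(0,60,1.)
        c=[min(np.minimum(np.abs(sdf(x-dx,z-dz,np.deg2rad(a))),.006).mean() for dx in(-.002,0,.002) for dz in (-.002,0,.002)) for a in g]
        i=np.argsort(c)[:4]; out.append((m.sum(),g[i],np.round(np.array(c)[i]*1000,2)))
    return out
E
python3 - <<'E'
from h import *
f=dict(np.load('pics/top0.png.npz'))
for o in wheels(f): print(o)
print(b2w([[-.075,.058,.058],[-.075,0,.058],[-.075,-.058,.058]]), w2b([.616,-.0176,.119]))
from scipy.spatial.transform import Rotation as Ro
s=manip.sense();R=Ro.from_euler('xyz',s['tcp_rot'],degrees=True).as_matrix();print(R)
print('yaw of tool y',np.degrees(np.arctan2(R[1,1],R[0,1])),'want',90-4.91)
E
```

```text
(np.int64(371), array([4., 3., 1., 6.]), array([0.87, 0.88, 0.96, 0.97]))
(np.int64(392), array([34., 33., 35., 32.]), array([0.94, 0.98, 0.99, 1.09]))
(np.int64(399), array([29., 28., 30., 27.]), array([0.9 , 0.9 , 0.99, 0.99]))
[[0.49303949 0.12460647 0.058     ]
 [0.48807522 0.06681931 0.058     ]
 [0.48311095 0.00903215 0.058     ]] [ 0.05968086 -0.07316034  0.119     ]
[[-1.22204032e-04  3.37079901e-01 -9.41476035e-01]
 [ 9.21315260e-04 -9.41475605e-01 -3.37079866e-01]
 [-9.99999568e-01 -9.08588757e-04 -1.95504742e-04]]
yaw of tool y -70.30092614812713 want 85.09
```

```bash
python3 - <<'E'
from h import *
np.set_printoptions(precision=4,suppress=True)
p=manip.sense()['eef_pos'];print(p)
for n,y,a in (('L',.058,-.042),('M',0,-.019),('R',-.058,-.023)):
    A=b2w([-.075+a,y]);E=b2w([-.075+.00775,y]);print(n,A,E,E-A,A-p[:2])
E
```

```text
[ 0.1769 -0.4941  0.2493]
L [0.4512 0.1282] [0.5008 0.1239] [ 0.0496 -0.0043] [0.2743 0.6223]
M [0.4691 0.0684] [0.4958 0.0662] [ 0.0267 -0.0023] [0.2922 0.5626]
R [0.4602 0.011 ] [0.4908 0.0084] [ 0.0306 -0.0026] [0.2833 0.5051]
```

```bash
python3 -m jog '[{"claw":0,"travel":[0.06,0.06,0],"turn":-0.1},{"claw":0,"travel":[0.11,0.11,0],"turn":-0.2},{"claw":0,"travel":[0.15,0.16,0],"turn":-0.3},{"claw":0,"travel":[0.19,0.21,0],"turn":-0.4295},{"claw":0,"travel":[0.22,0.26,0],"turn":-0.4295},{"claw":0,"travel":[0.24,0.31,0],"turn":-0.4295},{"claw":0,"travel":[0.25,0.37,0],"turn":-0.4295},{"claw":0,"travel":[0.26,0.43,0],"turn":-0.4295},{"claw":0,"travel":[0.27,0.48,0],"turn":-0.4295},{"claw":0,"travel":[0.27,0.54,0],"turn":-0.4295}]'
python3 -m jog '[{"claw":0,"travel":[0,0.04,0],"turn":0},{"claw":0,"travel":[0.004,0.082,0],"turn":0},{"claw":0,"travel":[0.004,0.082,0],"turn":0},{"claw":0,"travel":[0.004,0.082,0],"turn":0}]'
python3 - <<'E'
from h import *
f=shot('wrist','w1.png'); s=manip.sense(); print(s['eef_pos'],s['tcp_rot'],s['qpos'],s['opening'],s['contact_force'])
shot('top','t1.png')
from scipy.spatial.transform import Rotation as Ro
R=Ro.from_euler('xyz',s['tcp_rot'],degrees=True).as_matrix();print('yaw of tool y',np.degrees(np.arctan2(R[1,1],R[0,1])))
for o in wheels(f): print(o)
E
```

```text
t: 1.4
eef_pos: [0.447, 0.0459, 0.2496]
tcp_rot: [-111.9, 90.0, 63.1]
contact_force: [1.1, -0.3, -0.4]
opening: 0.0004
t: 1.9
eef_pos: [0.4508, 0.1254, 0.2495]
tcp_rot: [34.0, 90.0, -150.9]
contact_force: [-0.5, 0.3, 0.4]
opening: 0.0004
[0.4509116  0.1250579  0.24958526] [  38.74111703   89.97537918 -146.21676083] [ 1.11686887e+00  1.07167489e+01  9.51337630e+01 -1.38128293e-02
  7.41702150e+01  9.60785170e+01] 0.0002268058116287451 [ 0.09777117 -0.29638905  0.62176217]
yaw of tool y -94.95787527314528
(np.int64(2559), array([5., 4., 2., 6.]), array([0.78, 0.83, 0.88, 0.91]))
(np.int64(2882), array([34., 35., 33., 32.]), array([0.81, 0.83, 0.88, 0.93]))
(np.int64(3089), array([30., 29., 28., 31.]), array([0.74, 0.75, 0.85, 0.87]))
```

View pics/w1.png

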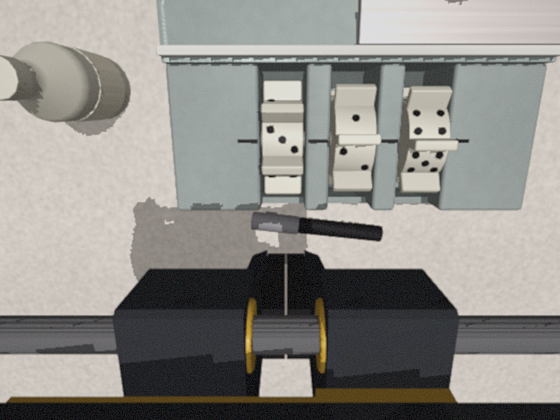

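The wrist view shows the wheels at about (283,140), (354,138) and (427,138). Its fits (≈124°, 34°, 209°) agree with the top view. Next I lower the fingers in front of the left wheel.

```bash
python3 -m jog '[{"claw":0,"travel":[0,0.003,-0.05],"turn":0},{"claw":0,"travel":[0,0.003,-0.1],"turn":0},{"claw":0,"travel":[0,0.003,-0.13],"turn":0},{"claw":0,"travel":[0,0.003,-0.144],"turn":0},{"claw":0,"travel":[0,0.003,-0.144],"turn":0},{"claw":0,"travel":[0,0.003,-0.144],"turn":0}]'
python3 -m jog '[{"claw":0,"travel":[0.008,-0.001,0],"turn":0},{"claw":0,"travel":[0.015,-0.001,0],"turn":0},{"claw":0,"travel":[0.022,-0.002,0],"turn":0},{"claw":0,"travel":[0.03,-0.003,0],"turn":0},{"claw":0,"travel":[0.037,-0.003,0],"turn":0},{"claw":0,"travel":[0.044,-0.004,0],"turn":0},{"claw":0,"travel":[0.044,-0.004,0],"turn":0},{"claw":0,"travel":[0.044,-0.004,0],"turn":0}]'
python3 - <<'E'
from h import *
f=shot('wrist','w2.png'); f2=shot('top','t2.png')
for o in wheels(f): print(o)
for o in wheels(f2): print(o)
E
```

```text
t: 2.75
eef_pos: [0.4517, 0.1287, 0.1069]
tcp_rot: [-173.3, 89.9, 1.8]
contact_force: [0.3, 0.4, -0.0]
opening: 0.0002
t: 3.75
eef_pos: [0.4953, 0.1248, 0.1059]
tcp_rot: [-174.4, 89.9, 0.7]
contact_force: [-0.1, -0.4, 0.3]
opening: 0.0004
(np.int64(3555), array([53., 52., 54., 50.]), array([1.43, 1.44, 1.49, 1.51]))
(np.int64(4551), array([35., 32., 36., 33.]), array([0.58, 0.61, 0.62, 0.67]))
(np.int64(5217), array([30., 29., 31., 28.]), array([0.6 , 0.69, 0.71, 0.84]))
(np.int64(0), array([45., 31., 32., 33.]), array([nan, nan, nan, nan]))
(np.int64(113), array([34., 35., 33., 36.]), array([0.75, 0.83, 0.91, 0.99]))
(np.int64(409), array([29., 28., 30., 27.]), array([0.9 , 0.92, 0.98, 1.01]))h.py:34: RuntimeWarning: Mean of empty slice.
  c=[min(np.minimum(np.abs(sdf(x-dx,z-dz,np.deg2rad(a))),.006).mean() for dx in(-.002,0,.002) for dz in (-.002,0,.002)) for a in g]
  ret = ret.dtype.type(ret / rcount)
```

View pics/w2.png

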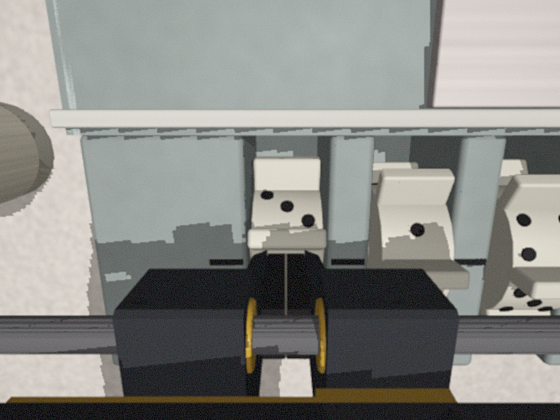

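The left wheel's rib is ahead of the fingertip at (287,237), with the wheel at about 172°. I push the last 6 mm, back off and lift.

```bash
python3 -m jog '[{"claw":0,"travel":[0.003,0,0],"turn":0},{"claw":0,"travel":[0.006,-0.001,0],"turn":0},{"claw":0,"travel":[0.006,-0.001,0],"turn":0},{"claw":0,"travel":[0.006,-0.001,0],"turn":0},{"claw":0,"travel":[0.0,0,0],"turn":0},{"claw":0,"travel":[0,0,0],"turn":0},{"claw":0,"travel":[0,0,0.03],"turn":0},{"claw":0,"travel":[-0.026,-0.028,0.06],"turn":0},{"claw":0,"travel":[-0.026,-0.056,0.06],"turn":0},{"claw":0,"travel":[-0.026,-0.056,0.06],"turn":0}]'
python3 - <<'E'
from h import *
f=shot('wrist','w3.png')
for o in wheels(f): print(o)
print(manip.sense()['eef_pos'],b2w([-.094,0]))
E
```

```text
t: 5.1
eef_pos: [0.4691, 0.0678, 0.1662]
tcp_rot: [173.6, 89.9, -11.5]
contact_force: [-0.5, -0.2, -0.4]
opening: 0.0005
(np.int64(4431), array([3., 2., 0., 1.]), array([0.78, 0.8 , 0.85, 0.89]))
(np.int64(4791), array([34., 35., 33., 32.]), array([0.78, 0.79, 0.88, 0.92]))
(np.int64(5312), array([30., 29., 28., 31.]), array([0.72, 0.73, 0.85, 0.86]))
[0.46904684 0.06863173 0.16585969] [0.46914494 0.06844554]
```

View pics/w3.png

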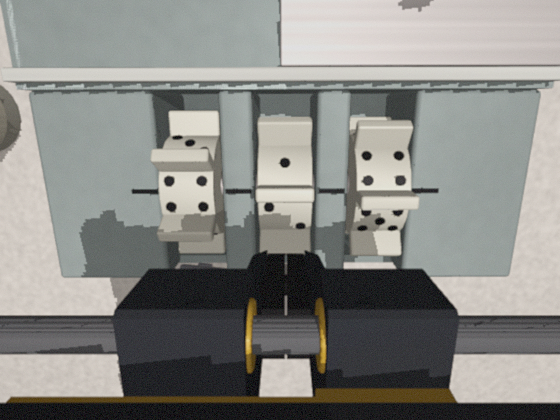

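The left wheel now shows four pips at (186,193), at about 182°. The middle wheel is next.

```bash
python3 -m jog '[{"claw":0,"travel":[0,0,-0.03],"turn":0},{"claw":0,"travel":[0,0,-0.06],"turn":0},{"claw":0,"travel":[0,0,-0.06],"turn":0},{"claw":0,"travel":[0.007,-0.001,-0.06],"turn":0},{"claw":0,"travel":[0.013,-0.001,-0.06],"turn":0},{"claw":0,"travel":[0.019,-0.002,-0.06],"turn":0},{"claw":0,"travel":[0.023,-0.002,-0.06],"turn":0},{"claw":0,"travel":[0.026,-0.002,-0.06],"turn":0},{"claw":0,"travel":[0.026,-0.002,-0.06],"turn":0},{"claw":0,"travel":[0.026,-0.002,-0.06],"turn":0}]'
python3 -m jog '[{"claw":0,"travel":[-0.006,0,0],"turn":0},{"claw":0,"travel":[-0.006,0,0],"turn":0},{"claw":0,"travel":[-0.006,0,0.03],"turn":0},{"claw":0,"travel":[-0.035,-0.028,0.06],"turn":0},{"claw":0,"travel":[-0.035,-0.055,0.06],"turn":0},{"claw":0,"travel":[-0.035,-0.055,0.06],"turn":0}]'
python3 - <<'E'
from h import *
f=shot('wrist','w4.png')
for o in wheels(f): print(o)
print(manip.sense()['eef_pos'],b2w([-.098,-.058]))
E
```

```text
t: 6.4
eef_pos: [0.4952, 0.0668, 0.1059]
tcp_rot: [-179.0, 89.9, -3.9]
contact_force: [-0.5, -0.1, 0.4]
opening: 0.0002
t: 7.15
eef_pos: [0.4601, 0.0108, 0.1661]
tcp_rot: [172.4, 89.9, -12.6]
contact_force: [0.2, -0.2, 0.3]
opening: 0.0005
(np.int64(4533), array([3., 2., 0., 1.]), array([0.81, 0.84, 0.85, 0.85]))
(np.int64(4525), array([ 2.,  1., 59.,  0.]), array([0.82, 0.82, 0.85, 0.88]))
(np.int64(5369), array([30., 29., 28., 31.]), array([0.74, 0.75, 0.86, 0.88]))
[0.45999179 0.01163821 0.16578969] [0.46019536 0.01100074]
```

View pics/w4.png

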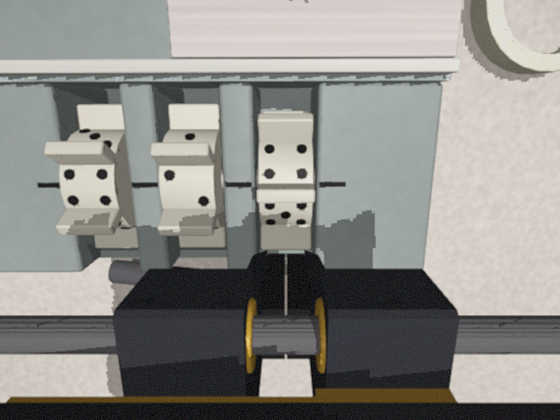

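The middle wheel shows two pips at (186,188), at about 61°. The right wheel is next.

```bash
python3 -m jog '[{"claw":0,"travel":[0,0,-0.03],"turn":0},{"claw":0,"travel":[0,0,-0.06],"turn":0},{"claw":0,"travel":[0,0,-0.06],"turn":0},{"claw":0,"travel":[0.008,-0.001,-0.06],"turn":0},{"claw":0,"travel":[0.015,-0.001,-0.06],"turn":0},{"claw":0,"travel":[0.022,-0.002,-0.06],"turn":0},{"claw":0,"travel":[0.027,-0.002,-0.06],"turn":0},{"claw":0,"travel":[0.0305,-0.0025,-0.06],"turn":0},{"claw":0,"travel":[0.0305,-0.0025,-0.06],"turn":0},{"claw":0,"travel":[0.0305,-0.0025,-0.06],"turn":0}]'
python3 -m jog '[{"claw":0,"travel":[-0.006,0,0],"turn":0},{"claw":0,"travel":[-0.006,0,0],"turn":0},{"claw":0,"travel":[-0.006,0,0.03],"turn":0},{"claw":0,"travel":[-0.02,0,0.06],"turn":0},{"claw":0,"travel":[-0.02,0,0.09],"turn":0},{"claw":0,"travel":[-0.02,0,0.09],"turn":0}]'
python3 - <<'E'
from h import *
f=shot('wrist','w5.png')
for o in wheels(f): print(o)
f=shot('scene','s5.png')
P=pts(f); 
p=manip.sense()['eef_pos'];print(p)
print(b2w([[.0597,-.0732-.05],[.0597,-.0732-.0245],[.0597,-.0732+.14-.0245]]))
E
```

```text
t: 8.45
eef_pos: [0.4907, 0.0093, 0.1059]
tcp_rot: [174.7, 89.9, -10.3]
contact_force: [-0.3, 0.5, 0.2]
opening: 0.0002
t: 9.2
eef_pos: [0.4713, 0.0091, 0.1975]
tcp_rot: [172.0, 89.7, -12.9]
contact_force: [-0.6, -0.1, 0.4]
opening: 0.0004
(np.int64(3335), array([3., 2., 0., 1.]), array([0.83, 0.83, 0.86, 0.87]))
(np.int64(3342), array([ 2.,  1.,  0., 59.]), array([0.84, 0.85, 0.86, 0.86]))
(np.int64(3375), array([ 2.,  3.,  0., 59.]), array([0.75, 0.79, 0.81, 0.84]))
[0.47020757 0.00934314 0.19512347]
[[ 0.61173613 -0.06745767]
 [ 0.6139187  -0.04205125]
 [ 0.62590141  0.097435  ]]
```

View pics/w5.png

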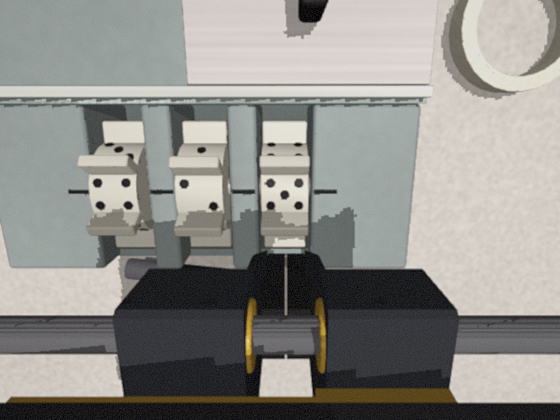

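All three wheels show 4-2-5 at (118,195), (202,195) and (285,195), each within about 3° of its target. The fin is next: I go to its right side and lower.

```bash
python3 -m jog '[{"claw":0,"travel":[0.05,-0.03,0],"turn":0},{"claw":0,"travel":[0.1,-0.055,0],"turn":0},{"claw":0,"travel":[0.141,-0.076,0],"turn":0},{"claw":0,"travel":[0.141,-0.076,0],"turn":0},{"claw":0,"travel":[0.141,-0.076,-0.03],"turn":0},{"claw":0,"travel":[0.141,-0.076,-0.06],"turn":0},{"claw":0,"travel":[0.141,-0.076,-0.077],"turn":0},{"claw":0,"travel":[0.141,-0.076,-0.077],"turn":0},{"claw":0,"travel":[0.141,-0.076,-0.077],"turn":0}]'
python3 - <<'E'
from h import *
f=shot('wrist','w6.png');shot('top','t6.png');shot('scene','s6.png')
for o in wheels(f): print(o)
E
```

```text
t: 10.42
eef_pos: [0.6118, -0.0667, 0.1198]
tcp_rot: [168.3, 89.9, -16.7]
contact_force: [-0.5, -0.4, -0.2]
opening: 0.0001
(np.int64(0), array([45., 31., 32., 33.]), array([nan, nan, nan, nan]))
(np.int64(0), array([45., 31., 32., 33.]), array([nan, nan, nan, nan]))
(np.int64(0), array([45., 31., 32., 33.]), array([nan, nan, nan, nan]))h.py:34: RuntimeWarning: Mean of empty slice.
  c=[min(np.minimum(np.abs(sdf(x-dx,z-dz,np.deg2rad(a))),.006).mean() for dx in(-.002,0,.002) for dz in (-.002,0,.002)) for a in g]
  ret = ret.dtype.type(ret / rcount)
```

View pics/s6.png

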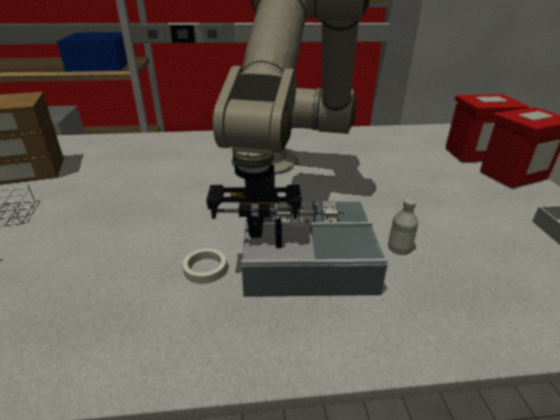

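View pics/w6.png

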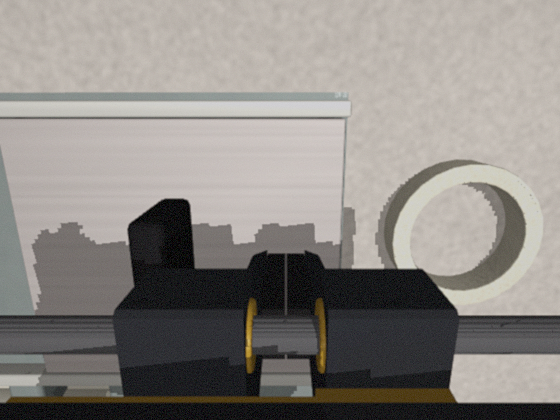

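In the wrist view the fingers (285,260) stand right of the fin (160,245), clear of the tape roll. I push along the box's y.

```bash
python3 -m jog '[{"claw":0,"travel":[0.001,0.01,0],"turn":0},{"claw":0,"travel":[0.0015,0.018,0],"turn":0},{"claw":0,"travel":[0.002,0.024,0],"turn":0},{"claw":0,"travel":[0.003,0.034,0],"turn":0},{"claw":0,"travel":[0.004,0.046,0],"turn":0},{"claw":0,"travel":[0.005,0.058,0],"turn":0},{"claw":0,"travel":[0.006,0.07,0],"turn":0},{"claw":0,"travel":[0.007,0.082,0],"turn":0},{"claw":0,"travel":[0.008,0.094,0],"turn":0},{"claw":0,"travel":[0.009,0.106,0],"turn":0}]'
python3 -m jog '[{"claw":0,"travel":[0.001,0.012,0],"turn":0},{"claw":0,"travel":[0.002,0.024,0],"turn":0},{"claw":0,"travel":[0.003,0.036,0],"turn":0},{"claw":0,"travel":[0.004,0.046,0],"turn":0},{"claw":0,"travel":[0.005,0.053,0],"turn":0},{"claw":0,"travel":[0.005,0.057,0],"turn":0},{"claw":0,"travel":[0.005,0.057,0],"turn":0},{"claw":0,"travel":[0.005,0.057,0],"turn":0}]'
python3 - <<'E'
from h import *
shot('wrist','w7.png');shot('scene','s7.png')
E
```

```text
t: 11.82
eef_pos: [0.6205, 0.0401, 0.1188]
tcp_rot: [-178.8, 90.0, -3.7]
contact_force: [-0.4, -2.2, 0.6]
opening: 0.0005
t: 12.82
eef_pos: [0.6254, 0.0963, 0.1187]
tcp_rot: [-83.6, 90.0, 91.5]
contact_force: [0.5, -0.2, -0.3]
opening: 0.0006
```

View pics/s7.png

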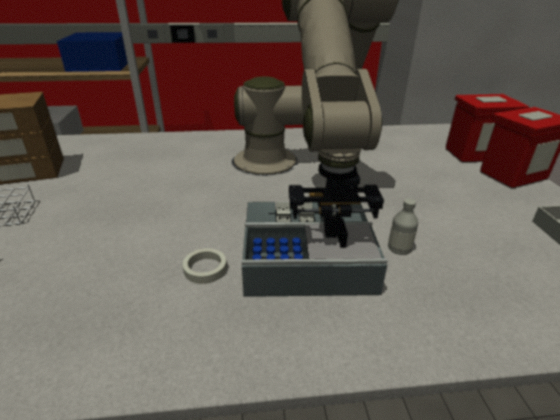

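The cover is open: the fin is at (343,232), the opening shows blue vials, and the bottle is untouched. I back off to the right, lift, and then retreat for a check.

```bash
python3 -m jog '[{"claw":0,"travel":[-0.001,-0.012,0],"turn":0},{"claw":0,"travel":[-0.002,-0.02,0],"turn":0},{"claw":0,"travel":[-0.002,-0.02,0.04],"turn":0},{"claw":0,"travel":[-0.002,-0.02,0.09],"turn":0},{"claw":0,"travel":[-0.04,-0.05,0.13],"turn":0},{"claw":0,"travel":[-0.09,-0.07,0.13],"turn":0},{"claw":0,"travel":[-0.14,-0.09,0.13],"turn":0},{"claw":0,"travel":[-0.19,-0.11,0.13],"turn":0},{"claw":0,"travel":[-0.21,-0.15,0.13],"turn":0},{"claw":0,"travel":[-0.22,-0.2,0.13],"turn":0}]'
python3 -m jog '[{"claw":0,"travel":[-0.01,-0.06,0],"turn":0},{"claw":0,"travel":[-0.02,-0.12,0],"turn":0},{"claw":0,"travel":[-0.02,-0.17,0],"turn":0},{"claw":0,"travel":[-0.02,-0.17,0],"turn":0},{"claw":0,"travel":[-0.02,-0.17,0],"turn":0}]'
python3 - <<'E'
from h import *
f=shot('top','t8.png')
for o in wheels(f): print(o)
P=pts(f);B=w2b(P)
m=(B[...,2]>.115)&(B[...,2]<.15)&(abs(B[...,0]-.06)<.05)&(abs(B[...,1])<.14)
r=cv2.minAreaRect(P[m][:,:2].astype(np.float32)*1000);print(r,w2b([r[0][0]/1e3,r[0][1]/1e3,0]))
b=P[:,:170][(P[:,:170,2]>.1)&(f['depth'][:,:170]>0)];print('bottle',b.mean(0))
mk=(P[...,2]>.006)&(P[...,2]<.03);mk[:255]=0;mk[285:]=0;mk[:,:200]=0;mk[:,275:]=0
print('mk',cv2.minAreaRect(P[mk][:,:2].astype(np.float32)*1000))
f0=dict(np.load('pics/top0.png.npz'))
for g in(f0,f):
    Q=pts(g);t=(Q[...,2]>.01)&(Q[...,2]<.03);t[:,:340]=0;t[:,395:]=0;t[:155]=0;t[212:]=0
    print('tape',cv2.minAreaRect(Q[t][:,:2].astype(np.float32)*1000)[0])
s=manip.sense();print(s['eef_pos'],s['contact_force'],s['t'])
cv2.imwrite('pics/t8z.png',cv2.resize(f['image'][100:290,110:400],None,fx=2.7,fy=2.7,interpolation=cv2.INTER_CUBIC))
E
```

```text
t: 14.18
eef_pos: [0.4042, -0.1047, 0.2492]
tcp_rot: [157.4, 89.9, -27.4]
contact_force: [1.0, 0.2, 0.3]
opening: 0.0005
t: 14.8
eef_pos: [0.3851, -0.2733, 0.2486]
tcp_rot: [-67.8, 90.0, 107.2]
contact_force: [-0.0, 0.4, 0.1]
opening: 0.0006
(np.int64(372), array([ 2.,  1.,  0., 59.]), array([0.93, 0.98, 0.99, 1.  ]))
(np.int64(371), array([1., 0., 3., 2.]), array([0.85, 0.89, 0.93, 0.96]))
(np.int64(368), array([1., 2., 4., 3.]), array([0.87, 0.91, 0.94, 0.96]))
((627.9744873046875, 119.55672454833984), (14.317880630493164, 60.30774688720703), 85.05122375488281) [0.05987205 0.06451798 0.        ]
bottle [0.29221877 0.20160764 0.27640293]
mk ((393.09375, 96.70553588867188), (139.4337921142578, 19.730119705200195), 78.89669799804688)
tape (585.3261108398438, -185.53359985351562)
tape (585.32080078125, -185.13211059570312)
[ 0.38533093 -0.2729118   0.24880009] [-0.77748662  0.00460254 -0.60239407] 14.85
```

View pics/t8z.png

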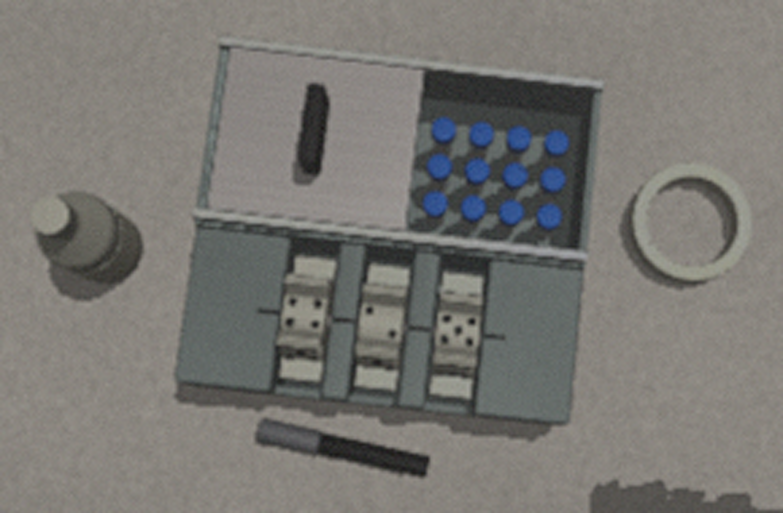

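The top view shows 4-2-5 at (304,313), (380,320) and (457,330). The fin has moved 137.7 mm, and the tape and marker have not moved. The bottle number in that script included part of the arm, so I repeat it with a mask and then hand in.

```bash
python3 - <<'E'
from h import *
for n in('top0','t8'):
    f=dict(np.load('pics/%s.png.npz'%n));P=pts(f)[150:225,110:170];d=f['depth'][150:225,110:170]
    print(P[(P[...,2]>.1)&(d>0)].mean(0))
manip.hand_in()
E
```

```text
[0.55007949 0.29437512 0.12240743]
[0.55042229 0.29447547 0.12257713]
the job is handed in; nothing more can be done
```

I rolled the wheels to 4-2-5, checked the code, then pushed the cover open by its fin, backed the arm clear and handed the job in at about 14.9 s. The hand-in gave no verdict.

My last checks, from the top camera with the arm clear:

| Item | Measured | Wanted |
|---|---|---|
| Left wheel | four pips, about 182° | 180° ± 9° |
| Middle wheel | two pips, about 61° | 60° ± 9° |
| Right wheel | five pips, about 241° | 240° ± 9° |
| Cover | about 138 mm open | at least 125 mm |
| Bottle, tape roll, marker | shifted by less than 1 mm | at most 30 mm |

- **Cover:** I stopped about 2 mm short of the end stop on purpose, so as not to press against it.
- **Failed check:** my first bottle reading was wrong because it included part of the arm. Repeated with the arm masked out, the bottle had moved by about 0.4 mm.
- **Empty reading:** while the fingers were at the fin, the wrist camera could not see the wheels, so that wheel check gave nothing. The code was measured just before that and again at the end.

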